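# Load a thin scraper blade into the sharpening jig

### The arm

A 6-joint arm with a two-finger parallel gripper is mounted at the origin on the work surface. World frame = base frame: x ahead of the robot, y to its left, z up, the work surface at z = 0. Lengths are in m, angles in rad, forces in N, time in s.
With the tool pointing down it reaches from about 0.325 to 0.775 m from the base axis. Payload 5.5 kg.
Tool frame: the origin (TCP) lies midway between the tips of the shut fingers; the grasp point (between the pads) lies 19 mm behind it; y points along the fingers, z is the direction in which the jaws open and shut, and the axes are right-handed (so a half turn about y gives the same grasp; the last joint's range is limited). The gripper opens to 88 mm and grips with 3 to 60 N. Pads are 20 mm wide; open, the fingers measure 115 mm over their backs; the gripper's body (75 mm by 178 mm) begins 61 mm behind the grasp point.
Start: joints at [-1.322, 0.091, 1.231, -0, 1.82, -0.057], TCP at [0.181, -0.572, 0.223] pointing down, gripper open.
Joint ranges: [-2.87, 2.87], [-0.86, 2.18], [0.17, 2.46], [-1.51, 4.65], [0.06, 2.69], [-2.65, 2.65]. Speed limits (rad/s): [2.57, 2.57, 3.01, 3.14, 3.14, 3.14].

### API

Orientations are given as [roll, pitch, yaw] about the fixed x, y, z axes, in that order (R = Rz(yaw) Ry(pitch) Rx(roll)).
In Python, from workcell import get_state, viewer, ticket gives the robot as it stands.
- The arm moves only by the tool servo_tool, never from a script. Its argument "deltas" is text: rows parted by semicolons, each of 5 numbers parted by spaces: the shift along the world's x, y, z in mm, then the turn about the world's z in degrees, then the closure, from 0 (fully open) to 1 (shut). In form: tx ty tz twist grip; .... A call has 1 to 8 rows; each row is the pose to reach, as a shift and turn from the pose measured when the call began; what a row does not reach only later rows make up. A row lasts 1/8 s, in which the tool goes at most 62.5 mm and 10.7 degrees, less where a joint would pass 70% of its speed; a pose out of reach is approached as far as the arm can. A call with a gripper value outside its range is refused whole. The fingers move at their own pace and stop on an object; "newtons" is the grip in N (left out, the last holds). Time passes only in rows, so rows that repeat a pose let the fingers close. It gives the time, the measured TCP pose, the force and the opening at its end, in the units of the state.
- get_state(): the state, without advancing time (a new reading comes with each control period).
- viewer.read_camera(name): name is "side" or "top" or "wrist"; returns the picture (420x560x3 uint8, red, green, blue); there is no depth.
- viewer.camera_model(name): a dict with "fx", "fy", "cx", "cy" (pixels), "camera_from_world" (4x4, takes a point from world to camera coordinates); the wrist camera has in their place "T_tool_cam" (4x4, takes a point from camera to tool coordinates, whose origin is the TCP and whose axes are the tool frame's). Camera axes: x right, y down, z forward; pixel columns grow to the right and rows downward; lengths in m; the calibration is good to about 2 mm. A picture is of the moment at which its call begins: read the wrist's pose just before it. camera_model takes no time and is no camera call.
- ticket.job_done(): hands the job in, once; it reports no verdict.
The state is a dict: "clock": time; "joints": joint angles; "qd": joint speeds; "joint_efforts": joint torques, N m; "eef_pos": TCP position; "tool_rot": TCP orientation; "contact_force": force on the tool from outside, world axes, zero at the start; "torque": the same for the moment, N m; "grip_width": finger opening in m.
Only numpy, scipy, OpenCV 4.12 (cv2) and the standard library are available. Lean on these libraries where they do the work, as an engineer would, in place of code of your own. Each camera call takes 0.05 s, during which the arm holds its last target.

### The job

The flat steel scraper blade lies in the shallow wooden tray, too thin and too closely walled in to be picked up: press lightly on it and slide it out over the tray's open front edge until roughly a third of it overhangs while it still lies flat on the tray. Pick it up by the overhanging end, slide its other end under the steel bridge of the sharpening jig until it is fully home against the back stop, and leave it lying flat there. Press and push gently throughout, never drop the blade, and leave the other things on the bench where they are.

Things in the scene. Friction and masses are not known exactly. Their poses are not given: they have to be found in the camera images.
- blade_center (a point): Centre (half-way up) of the scraper blade: plain steel plate, 140 mm long (x axis), 60 wide (y), 3 thick (z), 0.13 to 0.27 kg, both ends alike. At the start it lies flat inside the tray. A closed fingertip pressed on its top with 8 to 12 N drags it along. Never press it onto the tray, or push it against the jig, with more than 25 N.
- tray: Fixed shallow wooden tray, open in front. Origin below the centre of its front edge; x points back into the tray (away from the robot, within 0.2 rad), y across, z up. Floor 60 mm above the origin, 193 mm long, 68 wide (4 mm free on each side of the blade), 96 wide outside. Side and back strips stand 5 mm above the floor. Stands on feet set to different heights.
- tray_edge (a point): Centre of the tray's front edge, on its floor; axes as the tray's. Its height above the bench varies from 54 to 66 mm. The front is a straight drop: nothing below it, in front of the tray, but the bench.
- jig: Fixed wooden sharpening jig on feet, open in front. Origin below the centre of its front edge; x points back into the jig (away from the robot, within 0.2 rad), y across, z up. Floor 60 mm above the origin, 85 mm long to the back stop. Guide rails, 12 mm high, leave a channel 64 mm wide (blade 60); over the first 25 mm they flare out to about 74.
- jig_mouth (a point): Centre of the jig's front edge, on its floor; axes as the jig's. A lead-in ramp, 74 mm wide, slopes from this edge down towards the robot, 14 mm out and 10 mm down. The edge's height above the bench varies from 54 to 66 mm. With the blade home, the blade's centre is 15 mm beyond this point and its near end stands 55 mm out in front of it.
- jig_bridge (a point): Middle of the underside of the fixed steel bridge across the jig's channel: 12 mm above the floor, 55 mm in from the front edge. The bridge is 20 mm along x and 8 mm thick; two bolt heads on it, at y = +-39 mm, reach 30 mm above the floor. A blade held by one end may hang some 5 mm lower at the other.
- jig_stop (a point): Foot of the jig's upright back stop face, mid-width, on the floor, 85 mm in from the front edge. The stop is 12 mm high; the blade's inner end must rest against it.
- sanding_block: Bystander to leave alone: cork sanding block, 100 x 45 x 28 mm, between the tray and the jig. Origin: centre of its underside.
- pencil: Bystander to leave alone: flat carpenter's pencil, 150 x 15 x 8 mm, nearest the robot. Origin: centre of its underside.
- glue: Bystander to leave alone: glue bottle, white plastic, 60 mm across, 110 mm tall, on the right. Origin: centre of its underside.
- brush: Bystander to leave alone: flat brush, lying on the left, handle and bristles.
- mallet: Bystander to leave alone: hammer, lying on the right.
- screw_jar: Bystander to leave alone: glass jar of screws, 70 mm across, 80 mm tall, on the left. Origin: centre of its underside.
Mind the look-alikes: they are no part of the job. There is more than one size of the part that bears blade_center; the job needs the largest.

How it is judged:
On the way, in this order (a step that is already met when the one before it is completed fails the run):
1. the blade lies flat on the tray with 25 to 62 mm of its length out over the front edge (x of blade_center in the frame of tray between 0.008 and 0.045 m and z of blade_center in the frame of tray between 0.058 and 0.065 m and angle between blade_center's own z axis and vertical below 0.05 rad and contact force between blade and tray above 0.3 N), for 0.2 s.
2. the blade is picked up, clear of the tray (contact force between blade and tray below 0.01 N and z of blade_center in the frame of tray above 0.075 m and contact force between the fingers and blade above 1 N), for 0.2 s.
At the end, for the whole second after the job is handed in: The blade lies flat (within 0.04 rad) and at rest on the jig's floor, between the guide rails and under the bridge, its inner end within 2.5 mm of the back stop, in line with the jig (within 0.08 rad), and let go (x of blade_center in the frame of jig between 0.0125 and 0.019 m and y of blade_center in the frame of jig between -0.004 and 0.004 m and z of blade_center in the frame of jig between 0.059 and 0.0645 m and angle between the x axis of blade_center and the x axis of jig, either way round below 0.08 rad and angle between blade_center's own z axis and vertical below 0.04 rad and linear speed of blade below 0.01 m/s and contact force between the fingers and blade below 0.05 N); the robot touches nothing.
It fails at once if the blade is pressed onto the tray with more than 25 N (contact force between blade and tray above 25 N).
It fails at once if the blade is pushed or pressed against the jig with more than 25 N (contact force between blade and jig above 25 N).
It fails at once if the blade is dropped (its centre falls below 40 mm above the bench) (height (world z) of blade_center below 0.04 m).
It fails at once if one of the six bystanders is moved more than 30 mm (distance of any of sanding_block, pencil, glue, brush, mallet, screw_jar from where it was at the start of the episode above 0.03 m).
It also fails if it takes over 72 s, if anything falls off the work surface, if the arm or the gripper's body presses on something with over 40 N, if the wrist force passes 120 N, or if a joint passes its speed limit or range.

## Working session

There is one attempt and no reset: what is moved stays moved. The work goes in short steps, Python scripts to look and compute and a tool call to move; the robot and the scene stay as the last step left them, time stands still between calls to the robot, and variables do not carry over. Pictures are saved under pics/ and viewed, and the job is handed in when it is done.

Besides the shell and the picture viewer there is one more tool, called after ">>>" by a JSON object that holds its "api" and its "payload". servo_tool: Moves the arm, as the interface text tells. Its arguments: {"type":"object","properties":{"deltas":{"type":"string"},"newtons":{"type":"number"}},"required":["deltas"]}

```bash
mkdir -p pics; ls; python3 - <<'E'
from workcell import get_state, viewer
import cv2
print(get_state())
for n in ["top","side","wrist"]:
    im=viewer.read_camera(n); cv2.imwrite(f"pics/{n}0.png",cv2.cvtColor(im,cv2.COLOR_RGB2BGR)); print(n,viewer.camera_model(n))
E
```

```text
pics
{'clock': 0.0, 'joints': array([-1.32172113e+00,  9.18777658e-02,  1.23188270e+00, -1.93178748e-06,
        1.81980872e+00, -5.67448461e-02]), 'qd': array([ 0.00121912,  0.00045615,  0.00020484, -0.00029342, -0.0002083 ,
       -0.00158801]), 'joint_efforts': array([-2.01938776e-03, -4.46456265e+01, -4.06454480e+01,  6.95136096e-02,
        2.90397514e-02, -1.46905622e-04]), 'eef_pos': array([ 0.18054296, -0.57187727,  0.22149737]), 'tool_rot': array([-1.57276978e+00,  1.10227299e-04, -2.83577319e+00]), 'contact_force': array([ 0.9392841 , -0.46933057,  0.16235775]), 'torque': array([ 0.03495865,  0.02959719, -0.01255019]), 'grip_width': 0.08778537327040684}
top {'fx': 512.900816219725, 'fy': 512.900816219725, 'cx': 274.17094326212174, 'cy': 207.45915984365328, 'camera_from_world': array([[ 0.02652728, -0.9996453 , -0.00236227, -0.01181022],
       [-0.97984315, -0.02553359, -0.19812984,  0.43134115],
       [ 0.19799925,  0.0075705 , -0.98017294,  1.29601709],
       [ 0.        ,  0.        ,  0.        ,  1.        ]])}
side {'fx': 426.1818498735, 'fy': 426.1818498735, 'cx': 275.00935639536715, 'cy': 211.63121611983686, 'camera_from_world': array([[-0.98155348, -0.19115293, -0.00364992,  0.43589468],
       [-0.13164553,  0.68958596, -0.71213809,  0.09077284],
       [ 0.13864421, -0.69852112, -0.70202993,  1.21815082],
       [ 0.        ,  0.        ,  0.        ,  1.        ]])}
wrist {'fx': 352.95412851865177, 'fy': 352.95412851865177, 'cx': 272.6774975036826, 'cy': 206.91610518730124, 'T_tool_cam': array([[ 8.23713668e-04,  9.60404351e-01,  2.78608693e-01,
        -7.59144998e-02],
       [-4.57765954e-04, -2.78608396e-01,  9.60404681e-01,
        -1.63025372e-01],
       [ 9.99999556e-01, -9.18636037e-04,  2.10146870e-04,
         1.00282951e-03],
       [ 0.00000000e+00,  0.00000000e+00,  0.00000000e+00,
         1.00000000e+00]])}
```

View pics/top0.png

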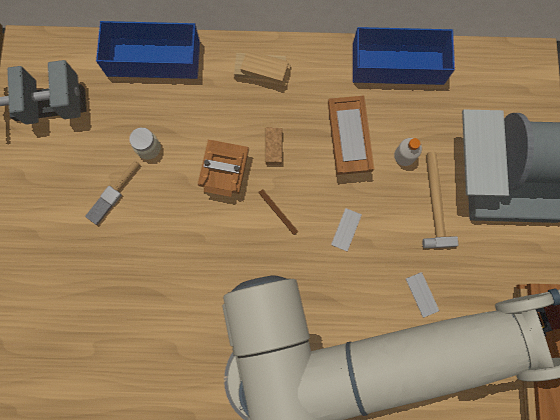

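View pics/side0.png

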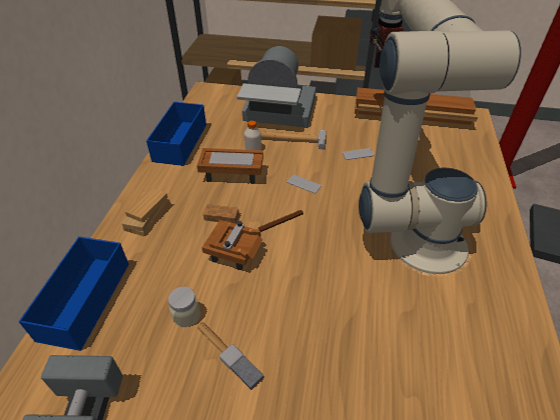

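View pics/wrist0.png

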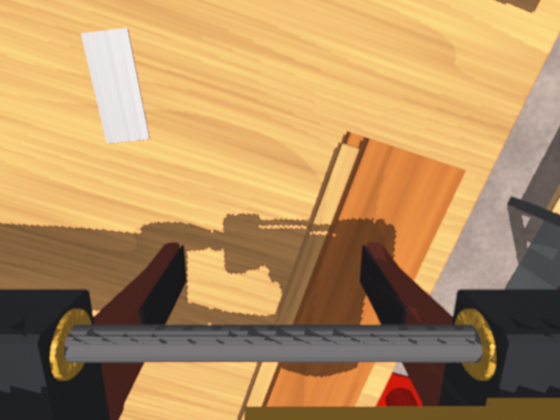

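The large blade is in the tray at about (351,134) in the top view. The jig is at about (224,168). The smaller look-alike blades lie on the bench at (346,230) and (422,295).

```bash
cat > h.py <<'E'
import numpy as np, cv2
from scipy.spatial.transform import Rotation as R
from workcell import get_state, viewer
def cam(n,st=None):
    m=viewer.camera_model(n); K=(m['fx'],m['fy'],m['cx'],m['cy'])
    if n=='wrist':
        T=np.eye(4);T[:3,:3]=R.from_euler('xyz',st['tool_rot']).as_matrix();T[:3,3]=st['eef_pos']
        W=T@m['T_tool_cam']
    else: W=np.linalg.inv(m['camera_from_world'])
    return K,W
def p2w(c,uv,z):
    (fx,fy,cx,cy),W=c
    d=W[:3,:3]@np.array([(uv[0]-cx)/fx,(uv[1]-cy)/fy,1]); o=W[:3,3]
    return o+d*(z-o[2])/d[2]
def w2p(c,P):
    (fx,fy,cx,cy),W=c
    q=np.linalg.inv(W)@np.append(P,1); return np.array([fx*q[0]/q[2]+cx,fy*q[1]/q[2]+cy])
def snap(n,name):
    st=get_state(); im=cv2.cvtColor(viewer.read_camera(n),cv2.COLOR_RGB2BGR); cv2.imwrite(f'pics/{name}.png',im); 
    return cam(n,st),im,st
E
python3 - <<'E'
from h import *
c=cam('top')
for nm,uv,z in [('b',(338,109),.063),('b',(360,106),.063),('b',(369,157),.063),('b',(348,161),.063),('trayFL',(337,181),.065),('trayFR',(373,173),.065),('jigFL',(198,187),.072),('jigFR',(240,195),.072),('bridge',(222,167),.08),('block',(274,147),.028),('pencil',(278,212),.008),('glue',(410,152),.05)]:
    print(nm,p2w(c,uv,z).round(3))
im=cv2.imread('pics/top0.png'); cv2.imwrite('pics/c1.png',cv2.resize(im[80:260,180:400],None,fx=3.6,fy=3.3,interpolation=cv2.INTER_CUBIC)[:600])
E
```

```text
b [ 0.7   -0.164  0.063]
b [ 0.711 -0.223  0.063]
b [ 0.569 -0.246  0.063]
b [ 0.557 -0.191  0.063]
trayFL [ 0.501 -0.162  0.065]
trayFR [ 0.525 -0.255  0.065]
jigFL [0.474 0.197 0.072]
jigFR [0.456 0.088 0.072]
bridge [0.527 0.137 0.08 ]
block [0.601 0.005 0.028]
pencil [ 0.426 -0.011  0.008]
glue [ 0.59  -0.357  0.05 ]
```

View pics/c1.png

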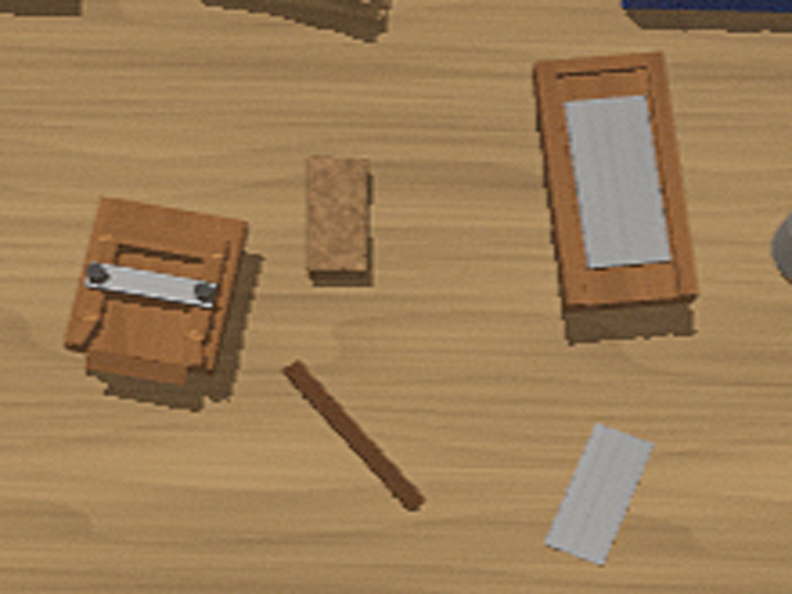

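>>> {"api": "servo_tool", "payload": {"deltas": "55 44 10 -8 0; 110 88 20 -8 0; 165 132 30 -8 0; 220 176 30 -8 0; 275 220 30 -8 0; 330 264 30 -8 0; 385 308 30 -8 0; 440 356 30 -8 0", "newtons": 20}}

```text
clock: 1.15
eef_pos: [0.5699, -0.2581, 0.2514]
tool_rot: [-1.572, -0.0, -2.976]
contact_force: [0.9, -0.5, -0.3]
grip_width: 0.0876
```

>>> {"api": "servo_tool", "payload": {"deltas": "0 0 0 0 1; 0 0 0 0 1; 0 0 0 0 1"}}

```text
clock: 1.52
eef_pos: [0.5689, -0.2593, 0.2515]
tool_rot: [-1.572, -0.0, -2.977]
contact_force: [-0.3, -0.0, -1.3]
grip_width: 0.0615
```

```bash
python3 - <<'E'
from h import *
c,im,st=snap('wrist','w1'); print(st)
c,im,st=snap('top','t1')
E
```

```text
{'clock': 1.525, 'joints': array([-4.82484036e-01,  1.69982399e-01,  1.09371770e+00,  7.09789681e-04,
        1.87896936e+00,  9.24329700e-01]), 'qd': array([-0.00834929, -0.00495126, -0.00057065,  0.00132709, -0.00363517,
        0.00184443]), 'joint_efforts': array([ 6.88315574e-01, -4.73878241e+01, -4.03240120e+01,  9.73133440e-02,
       -5.10103384e-02, -5.75571190e-03]), 'eef_pos': array([ 0.56893364, -0.25934349,  0.25154978]), 'tool_rot': array([-1.57198498e+00, -4.51917270e-04, -2.97739487e+00]), 'contact_force': array([-0.26575905, -0.03695067, -1.2547189 ]), 'torque': array([-0.03054035,  0.00775153,  0.01739751]), 'grip_width': 0.061462983447721456}
```

View pics/w1.png

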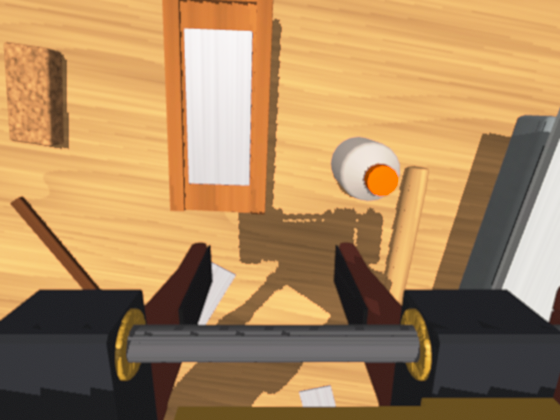

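Wrist view: blade corners about (184,29),(251,31),(250,185),(189,184). The tray's front corners are about (171,210),(265,213).

```bash
python3 - <<'E'
from h import *
im=cv2.imread('pics/w1.png'); cv2.imwrite('pics/c2.png',cv2.resize(im[0:230,140:300],None,fx=3.5,fy=2.6,interpolation=cv2.INTER_CUBIC))
g=im.astype(int); m=((g.max(2)-g.min(2)<25)&(g.min(2)>150)).astype(np.uint8); m[:, :175]=0;m[:,265:]=0;m[200:]=0
m=cv2.morphologyEx(m,cv2.MORPH_CLOSE,np.ones((5,5)))
cs,_=cv2.findContours(m,cv2.RETR_EXTERNAL,cv2.CHAIN_APPROX_NONE); k=max(cs,key=cv2.contourArea)
bx=cv2.approxPolyDP(k,6,True)[:,0]; print(bx.tolist())
print('rect',cv2.boxPoints(cv2.minAreaRect(k)).round(1).tolist())
E
```

```text
[[186, 29], [190, 182], [246, 184], [251, 33]]
rect [[185.0, 29.0], [251.0, 29.0], [251.0, 184.0], [185.0, 184.0]]
```

View pics/c2.png

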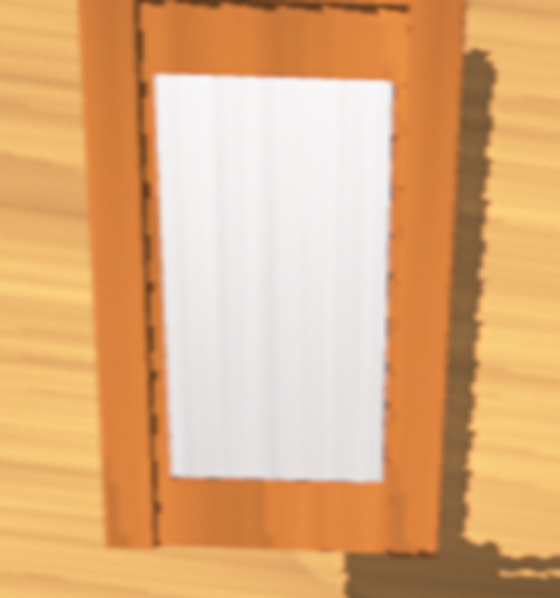

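```bash
python3 - <<'E'
from h import *
from scipy.spatial.transform import Rotation as R
p=np.array([ 0.56893364, -0.25934349,  0.25154978]);rot=np.array([-1.57198498e+00, -4.51917270e-04, -2.97739487e+00])
c=cam('wrist',dict(eef_pos=p,tool_rot=rot))
B=[(184.3,28.5),(252.3,30.8),(249.7,185.4),(188.9,183.8)]
n=np.linalg.norm
for z in (.054,.06,.066):
    P=[p2w(c,b,z+.003) for b in B]
    print(z,'len',n(P[0]-P[3]).round(4),n(P[1]-P[2]).round(4),'w',n(P[0]-P[1]).round(4),n(P[2]-P[3]).round(4))
    ctr=sum(P)/4; d=P[0]+P[1]-P[2]-P[3]; print(' ctr',ctr.round(4),'yaw',np.arctan2(d[1],d[0]).round(4))
    F=[p2w(c,b,z+.005) for b in [(170.3,210.4),(265.1,211.9)]]; e=F[0]-F[1]
    print(' front',(sum(F)/2).round(4),'w',n(e).round(4),'yaw',np.arctan2(-e[0],e[1]).round(4))
    P=[p2w(cam('top'),b,z+.003) for b in [(337.5,107),(359.5,106),(367,152.5),(343,154)]]
E
```

```text
0.054 len 0.1461 0.1458 w 0.0626 0.0629
 ctr [ 0.6289 -0.197   0.057 ] yaw 0.1275
 front [ 0.5283 -0.2084  0.059 ] w 0.0998 yaw 0.147
0.06 len 0.1436 0.1434 w 0.0615 0.0619
 ctr [ 0.6291 -0.1979  0.063 ] yaw 0.1275
 front [ 0.5303 -0.209   0.065 ] w 0.0981 yaw 0.147
0.066 len 0.1412 0.1409 w 0.0605 0.0608
 ctr [ 0.6294 -0.1988  0.069 ] yaw 0.1275
 front [ 0.5322 -0.2097  0.071 ] w 0.0964 yaw 0.147
```

>>> {"api": "servo_tool", "payload": {"deltas": "30 30 -30 -1 1; 60 60 -60 -2 1; 60 60 -100 -2 1; 60 60 -140 -2 1; 60 60 -160 -2 1; 60 60 -160 -2 1; 60 60 -160 -2 1"}}

```text
clock: 2.5
eef_pos: [0.6297, -0.2002, 0.0942]
tool_rot: [-1.57, 0.003, -3.013]
contact_force: [0.3, -0.1, 1.1]
grip_width: 0.0003
```

```bash
python3 - <<'E'
from h import *
c,im,st=snap('wrist','w2'); print(st)
c,im,st=snap('side','s2')
cv2.imwrite('pics/s2c.png',cv2.resize(im[100:250,160:360],None,fx=4,fy=4))
E
```

```text
{'clock': 2.5, 'joints': array([-3.59769111e-01,  2.62847706e-01,  1.26606995e+00,  1.00419538e-03,
        1.60983872e+00,  1.08272523e+00]), 'qd': array([ 0.00274425, -0.00797201, -0.01036071, -0.00129114, -0.00278725,
       -0.00117424]), 'joint_efforts': array([-5.67190186e-02, -5.02863872e+01, -3.91303647e+01,  4.74764896e-02,
       -4.09233535e-02, -1.12525271e-03]), 'eef_pos': array([ 0.62971842, -0.20016167,  0.09422761]), 'tool_rot': array([-1.57035249e+00,  2.97560254e-03, -3.01324938e+00]), 'contact_force': array([ 0.3297485 , -0.11415804,  1.08599786]), 'torque': array([ 0.00924726, -0.05832823, -0.01369607]), 'grip_width': 0.0003390455977400091}
```

View pics/w2.png

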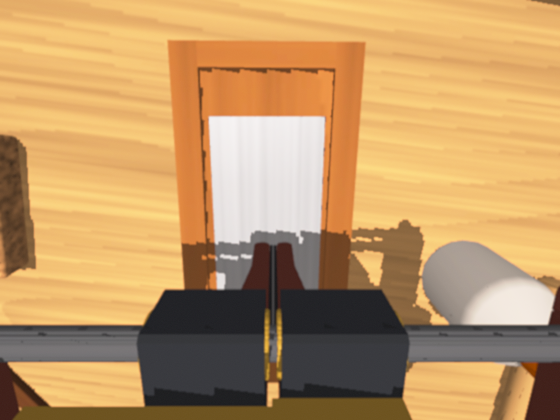

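View pics/s2c.png

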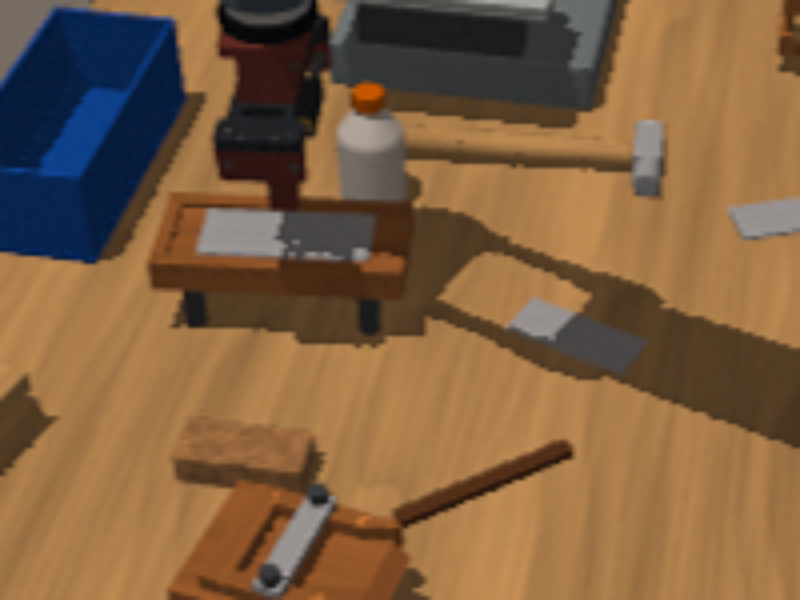

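>>> {"api": "servo_tool", "payload": {"deltas": "0 0 -8 0 1; 0 0 -14 0 1; 0 0 -18 0 1; 0 0 -20 0 1; 0 0 -20 0 1"}}

```text
clock: 3.22
eef_pos: [0.6298, -0.1999, 0.0741]
tool_rot: [-1.57, 0.003, -3.013]
contact_force: [0.3, 0.1, -0.7]
grip_width: 0.0007
```

>>> {"api": "servo_tool", "payload": {"deltas": "0 0 -1 0 1; 0 0 -2 0 1; 0 0 -3 0 1; 0 0 -4 0 1; 0 0 -4 0 1"}}

```text
clock: 3.85
eef_pos: [0.6297, -0.1999, 0.0699]
tool_rot: [-1.57, 0.003, -3.013]
contact_force: [-0.4, -0.3, 0.2]
grip_width: 0.0004
```

>>> {"api": "servo_tool", "payload": {"deltas": "0 0 -1 0 1; 0 0 -2 0 1; 0 0 -2 0 1; 0 0 -2 0 1"}}

```text
clock: 4.35
eef_pos: [0.6298, -0.1999, 0.0686]
tool_rot: [-1.57, 0.003, -3.013]
contact_force: [-1.5, 0.5, 5.5]
grip_width: 0.0006
```

>>> {"api": "servo_tool", "payload": {"deltas": "0 0 -1.3 0 1; 0 0 -1.3 0 1"}}

```text
clock: 4.6
eef_pos: [0.63, -0.2, 0.0686]
tool_rot: [-1.57, 0.004, -3.013]
contact_force: [-2.4, 1.0, 7.8]
grip_width: 0.0007
```

>>> {"api": "servo_tool", "payload": {"deltas": "-4 -0.5 -1.6 0 1; -8 -1 -1.6 0 1; -12 -1.6 -1.6 0 1; -16 -2.1 -1.6 0 1; -20 -2.6 -1.6 0 1; -24 -3.1 -1.6 0 1"}}

```text
clock: 5.35
eef_pos: [0.6076, -0.2033, 0.0686]
tool_rot: [-1.568, 0.009, -3.013]
contact_force: [2.8, 0.9, 5.3]
grip_width: 0.0004
```

```bash
python3 - <<'E'
from h import *
c,im,st=snap('wrist','w3'); print(st['eef_pos'],st['contact_force'])
E
```

```text
[ 0.60756089 -0.20332434  0.06863146] [2.75769073 0.931764   5.31445909]
```

View pics/w3.png

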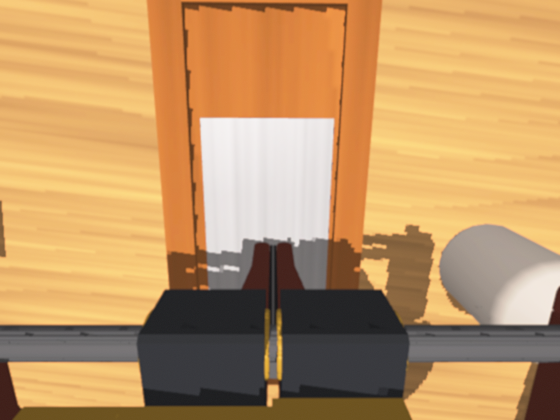

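```bash
python3 - <<'E'
from h import *
s=get_state(); c=cam('wrist',s)
a=p2w(c,(201,118),.069);b=p2w(c,(334,119),.069); print(a,b,np.linalg.norm(a-b)); m=(a+b)/2; e=a-b
print('blade yaw',np.arctan2(-e[0],e[1]),'ctr',m[:2]-.07*np.array([np.cos(.13),np.sin(.13)]))
a=p2w(c,(184,5),.071);b=p2w(c,(347,5),.071); m=(a+b)/2; e=a-b
print('tray inner w',np.linalg.norm(e),'yaw',np.arctan2(-e[0],e[1]),'edge',m[:2]-.193*np.array([np.cos(.13),np.sin(.13)]))
E
```

```text
[ 0.67293334 -0.16360321  0.069     ] [ 0.68011596 -0.2228773   0.069     ] 0.059707683087121634
blade yaw 0.1205885831658371 ctr [ 0.60711532 -0.20231464]
tray inner w 0.0666508927376589 yaw 0.12883786436034506 edge [ 0.52980207 -0.21188515]
```

>>> {"api": "servo_tool", "payload": {"deltas": "-4 -0.5 -1.7 0 1; -8 -1 -1.7 0 1; -12 -1.6 -1.7 0 1; -16 -2.1 -1.7 0 1; -20 -2.6 -1.7 0 1; -24 -3.1 -1.7 0 1; -28 -3.6 -1.7 0 1; -30 -3.9 -1.7 0 1"}}

```text
clock: 6.4
eef_pos: [0.5788, -0.2076, 0.0686]
tool_rot: [-1.566, 0.013, -3.013]
contact_force: [2.2, -0.4, 5.8]
grip_width: 0.0007
```

>>> {"api": "servo_tool", "payload": {"deltas": "-4 -0.5 -1.7 0 1; -8 -1 -1.7 0 1; -12 -1.6 -1.7 0 1; -16 -2.1 -1.7 0 1; -18 -2.3 -1.7 0 1; -18 -2.3 -1.3 0 1"}}

```text
clock: 7.15
eef_pos: [0.5621, -0.2103, 0.0687]
tool_rot: [-1.564, 0.017, -3.012]
contact_force: [2.9, -0.8, 5.2]
grip_width: 0.0003
```

```bash
python3 - <<'E'
from h import *
c,im,s=snap('wrist','w4'); print(s['eef_pos'],s['contact_force'])
snap('side','s4');_,im,_=snap('top','t4')
im2=cv2.imread('pics/s4.png'); cv2.imwrite('pics/s4c.png',cv2.resize(np.hstack([im2[110:220,180:300],im[80:190,300:420]]),None,fx=3.3,fy=3.3))
E
```

```text
[ 0.56208669 -0.2102627   0.06869034] [ 2.89923392 -0.79800896  5.19817714]
```

View pics/w4.png

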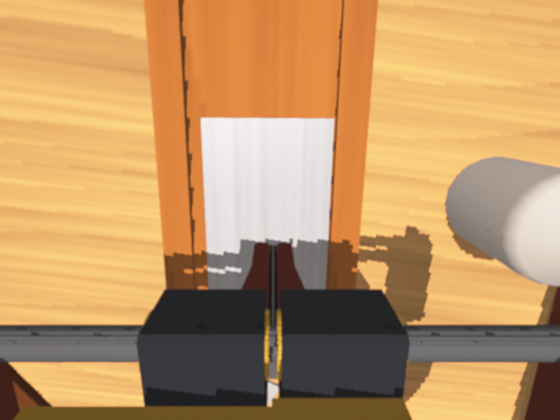

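View pics/s4c.png

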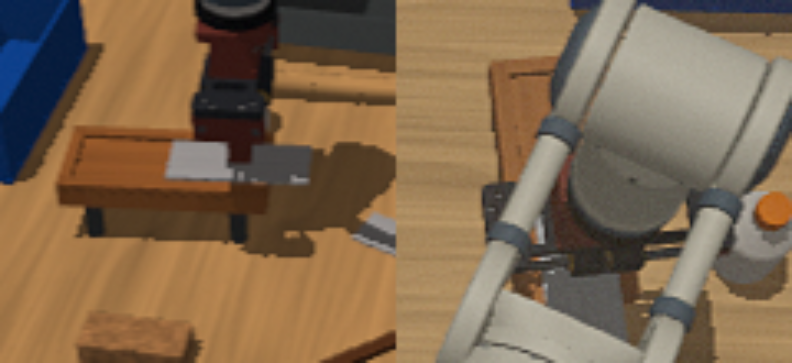

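>>> {"api": "servo_tool", "payload": {"deltas": "0 0 3 0 1; 0 0 20 0 1; -20 -2 60 0 0.5; -40 -4 75 0 0; -56 -6 75 0 0; -56 -6 75 0 0; -56 -6 75 0 0; -56 -6 75 0 0"}}

```text
clock: 8.3
eef_pos: [0.5063, -0.216, 0.1432]
tool_rot: [-1.565, 0.016, -3.012]
contact_force: [0.1, -0.3, 0.2]
grip_width: 0.0572
```

>>> {"api": "servo_tool", "payload": {"deltas": "0 0 0 0 0; 0 0 0 0 0; 0 0 0 0 0; 0 0 0 0 0"}}

```text
clock: 8.8
eef_pos: [0.5063, -0.216, 0.1432]
tool_rot: [-1.565, 0.016, -3.012]
contact_force: [-0.2, 0.8, -0.0]
grip_width: 0.0877
```

```bash
python3 - <<'E'
from h import *
c,im,s=snap('wrist','w5'); print(s)
snap('side','s5');_,im,_=snap('top','t5')
im2=cv2.imread('pics/s5.png'); cv2.imwrite('pics/s5c.png',cv2.resize(np.hstack([im2[110:220,180:300],im[80:190,300:420]]),None,fx=3.3,fy=3.3))
E
```

```text
{'clock': 8.8, 'joints': array([-0.46765203, -0.05894219,  1.52261465,  0.00410371,  1.66175012,
        0.97408635]), 'qd': array([-6.92974908e-04, -3.78586385e-04, -9.48084800e-05, -7.19654883e-04,
       -8.50707633e-04,  9.85358994e-05]), 'joint_efforts': array([ 1.63025066e-02, -3.82200122e+01, -4.08235860e+01,  7.49035645e-02,
       -1.34461820e-01,  8.56993884e-04]), 'eef_pos': array([ 0.50634366, -0.21602232,  0.1432273 ]), 'tool_rot': array([-1.56508429,  0.01566913, -3.01208418]), 'contact_force': array([-0.17470918,  0.80785981, -0.01866029]), 'torque': array([0.05555199, 0.01589   , 0.00721368]), 'grip_width': 0.0876801863029229}
```

View pics/w5.png

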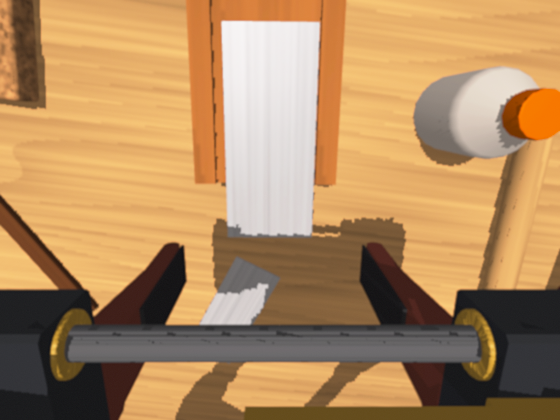

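View pics/s5c.png

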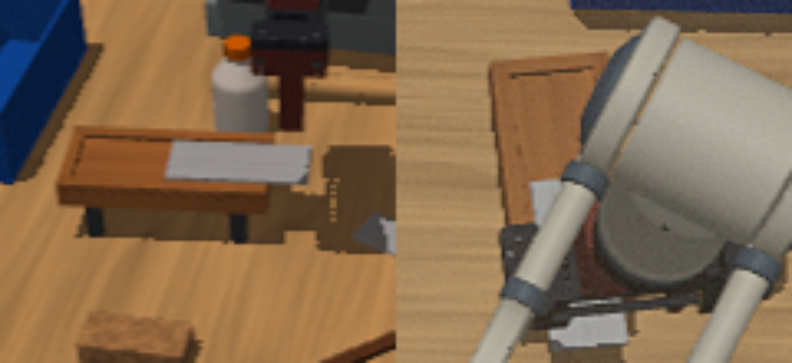

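```bash
python3 - <<'E'
from h import *
s=get_state(); c=cam('wrist',s)
P=[p2w(c,u,.0686) for u in [(221.5,21),(320.5,22),(312.5,236.5),(227.5,235.5)]]
print(np.round(P,4)); n=np.linalg.norm
print(n(P[0]-P[3]),n(P[1]-P[2]),n(P[0]-P[1]),n(P[2]-P[3]))
print('ctr',sum(P)/4,'near',(P[2]+P[3])/2); d=P[0]+P[1]-P[2]-P[3]; yb=np.arctan2(d[1],d[0]); print('yaw',yb)
F=[p2w(c,u,.0706) for u in [(195,184),(337,185)]]; e=F[0]-F[1]; f=sum(F)/2; print('edge',f,n(e),'yaw',np.arctan2(-e[0],e[1]))
print('overhang', ((f-(P[2]+P[3])/2)[:2]@[np.cos(yb),np.sin(yb)]))
Rm=R.from_euler('xyz',s['tool_rot']).as_matrix(); print(Rm.round(4)); print('grasp pt',s['eef_pos']-.019*Rm[:,1])
E
```

```text
[[ 0.6279 -0.1703  0.0686]
 [ 0.6353 -0.2306  0.0686]
 [ 0.4966 -0.2477  0.0686]
 [ 0.4896 -0.1871  0.0686]]
0.13933663936113394 0.1397680857370632 0.060737852143328434 0.061000288664942275
ctr [ 0.56235028 -0.20892672  0.0686    ] near [ 0.49309463 -0.21743353  0.0686    ]
yaw 0.122219773527731
edge [ 0.53051686 -0.209961    0.0706    ] 0.09707454351524297 yaw 0.12010164997866488
overhang 0.03805409684370961
[[-0.9915  0.0164  0.1291]
 [-0.1291 -0.0037 -0.9916]
 [-0.0158 -0.9999  0.0058]]
grasp pt [ 0.50602269 -0.21599023  0.1622516 ]
```

>>> {"api": "servo_tool", "payload": {"deltas": "0 0 -25 -0.4 0; 0 0 -50 -0.4 0; 0 0 -75 -0.4 0; 0 0 -90 -0.4 0; 0 0 -95 -0.4 0; 0 0 -95 -0.4 0"}}

```text
clock: 9.7
eef_pos: [0.5065, -0.2162, 0.0487]
tool_rot: [-1.565, 0.016, -3.019]
contact_force: [0.4, -0.9, 1.2]
grip_width: 0.0878
```

>>> {"api": "servo_tool", "payload": {"deltas": "0 0 0 0 0.2; 0 0 0 0 0.3; 0 0 0 0 0.5; 0 0 0 0 0.6; 0 0 0 0 0.6; 0 0 0 0 0.6", "newtons": 50}}

```text
clock: 10.45
eef_pos: [0.5066, -0.2158, 0.0489]
tool_rot: [-1.565, 0.016, -3.019]
contact_force: [-1.2, 3.4, 3.7]
grip_width: 0.0588
```

```bash
python3 - <<'E'
from h import *
c,im,s=snap('wrist','w6'); print(s['eef_pos'],s['tool_rot'],s['contact_force'],s['torque'],s['grip_width'])
E
```

```text
[ 0.50660376 -0.21579858  0.04892738] [-1.5653172   0.01636157 -3.01884648] [-1.20759523  3.35857828  3.70697571] [0.59640289 0.17782421 0.06317353] 0.058805252876723765
```

View pics/w6.png

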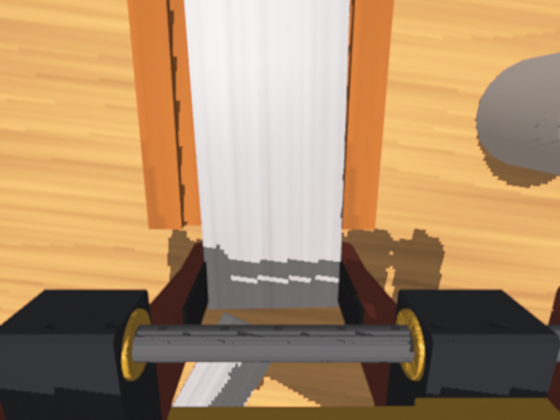

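>>> {"api": "servo_tool", "payload": {"deltas": "0 0 0 0 1; 0 0 4 0 1; 0 0 10 0 1; 0 0 18 0 1; 0 0 26 0 1; 0 0 35 0 1; 0 0 45 0 1; 0 0 50 0 1"}}

```text
clock: 11.5
eef_pos: [0.5069, -0.216, 0.1001]
tool_rot: [-1.564, 0.018, -3.019]
contact_force: [0.9, 0.3, -2.7]
grip_width: 0.0584
```

```bash
python3 - <<'E'
from h import *
c,im,s=snap('wrist','w7'); print(s['eef_pos'],s['tool_rot'],s['contact_force'],s['torque'],s['grip_width'])
_,im,_=snap('side','s7')
cv2.imwrite('pics/s7c.png',cv2.resize(im[80:220,180:340],None,fx=4,fy=4))
E
```

```text
[ 0.50694595 -0.21601449  0.10010431] [-1.56449023  0.01750415 -3.0188033 ] [ 0.85130049  0.3332876  -2.67329104] [-0.0558141   0.158093   -0.01146583] 0.05839028964225801
```

View pics/w7.png

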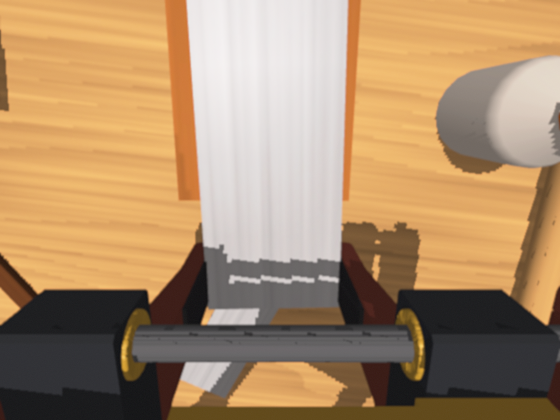

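View pics/s7c.png

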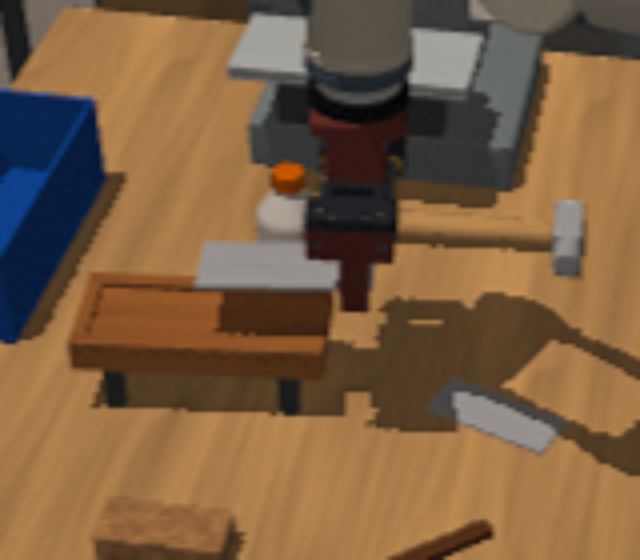

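>>> {"api": "servo_tool", "payload": {"deltas": "0 0 20 0 1; 0 10 40 -2 1; -7 35 55 -4 1; -17 65 60 -6 1; -27 100 60 -8 1; -37 135 60 -11 1; -45 170 60 -13 1; -53 200 60 -14 1"}}

```text
clock: 12.6
eef_pos: [0.4537, -0.0148, 0.1613]
tool_rot: [-1.565, 0.019, 3.02]
contact_force: [0.4, 0.3, -2.0]
grip_width: 0.0589
```

>>> {"api": "servo_tool", "payload": {"deltas": "-7 30 0 -2 1; -12 55 0 -3 1; -14 60 0 -3 1; -14 60 0 -3 1; -14 60 0 -3 1"}}

```text
clock: 13.22
eef_pos: [0.4399, 0.0444, 0.1615]
tool_rot: [-1.564, 0.019, 2.966]
contact_force: [0.3, -0.2, -1.7]
grip_width: 0.0583
```

```bash
python3 - <<'E'
from h import *
c,im,s=snap('wrist','w8'); print(repr(s['eef_pos']),repr(s['tool_rot']),s['contact_force'],s['torque'],s['grip_width'])
E
```

```text
array([0.43992337, 0.04444349, 0.16150399]) array([-1.56445663,  0.01923596,  2.96645088]) [ 0.26644452 -0.19275731 -1.68764424] [ 0.09910477  0.11926396 -0.00042707] 0.05830722318771401
```

View pics/w8.png

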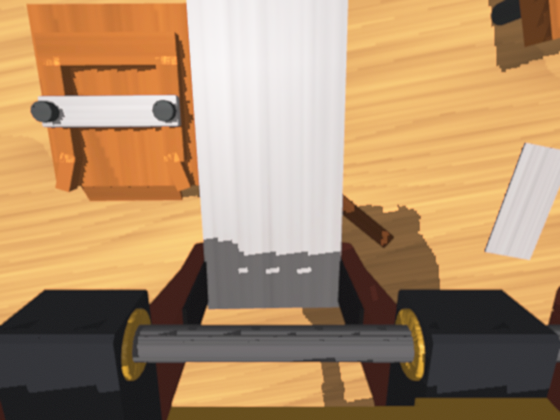

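```bash
python3 - <<'E'
import cv2
im=cv2.imread('pics/w8.png'); cv2.imwrite('pics/w8c.png',cv2.resize(im[0:210,20:210],None,fx=4,fy=2.85,interpolation=cv2.INTER_CUBIC))
E
```

```text
(no output)
```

View pics/w8c.png

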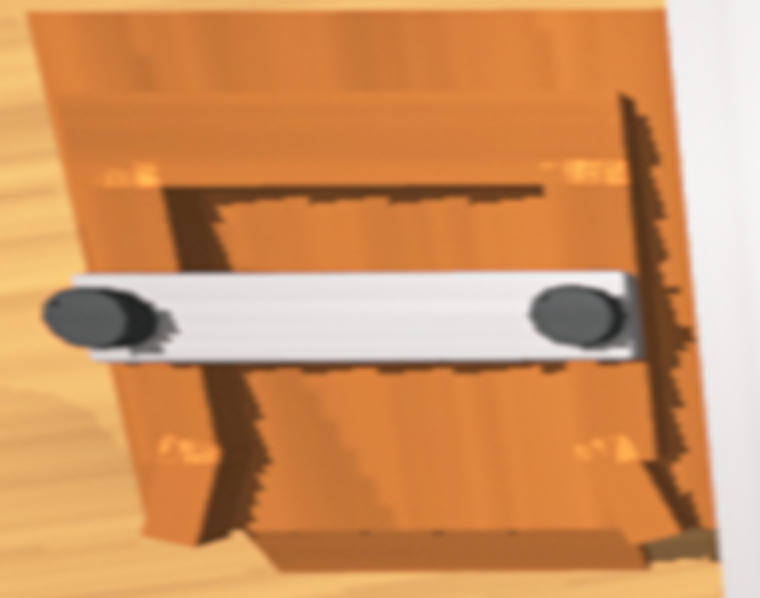

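```bash
cat > fit.py <<'E'
from h import *
from scipy.optimize import least_squares
c=cam('wrist',dict(eef_pos=np.array([0.43992337,0.04444349,0.16150399]),tool_rot=np.array([-1.56445663,0.01923596,2.96645088])))
pts=[((88,318),(55,39,30)),((573,315),(55,-39,30)),((245,530),(0,37,0)),((635,530),(0,-37,0)),((282,572),(-14,37,-10)),((645,570),(-14,-37,-10)),((163,187),(85,32,12)),((545,187),(85,-32,12)),((218,455),(25,32,12))]
uv=np.array([(20+a[0]/4,a[1]/2.85) for a,_ in pts]); M=np.array([b for _,b in pts])/1000.
def proj(p):
    cy,sy=np.cos(p[2]),np.sin(p[2])
    return np.array([w2p(c,np.array([p[0]+cy*m[0]-sy*m[1],p[1]+sy*m[0]+cy*m[1],p[3]+m[2]])) for m in M])
f=lambda p:(proj(p)-uv).ravel()
for loss in ('linear','soft_l1'):
    r=least_squares(f,[.46,.14,-.16,.06],loss=loss,x_scale=[.01,.01,.1,.01]); print(r.x.round(4)); print(f(r.x).reshape(-1,2).round(1).tolist())
E
python3 fit.py
```

```text
[ 0.4768  0.1473 -0.1676  0.0597]
[[-0.5, 1.0], [-0.4, 1.0], [0.2, 0.8], [-0.6, -0.2], [-0.0, 0.6], [1.4, 0.4], [0.0, 0.5], [0.1, -0.3], [0.1, -3.8]]
[ 0.477   0.1474 -0.17    0.0594]
[[-0.3, 0.5], [-0.3, 0.8], [0.1, 0.3], [-0.8, -0.4], [-0.2, 0.1], [1.2, 0.1], [0.3, 0.1], [0.2, -0.4], [0.1, -4.3]]
```

```bash
python3 - <<'E'
from h import *
c,im,s=snap('side','s8'); 
cv2.imwrite('pics/s8c.png',cv2.resize(im[120:290,170:330],None,fx=4,fy=3.5,interpolation=cv2.INTER_CUBIC))
s=get_state(); cw=cam('wrist',s); Rm=R.from_euler('xyz',s['tool_rot']).as_matrix(); g=s['eef_pos']-.019*Rm[:,1]
print('grasp',g)
y=s['tool_rot'][2]-np.pi; ax=np.array([np.cos(y),np.sin(y),0]); la=np.array([-ax[1],ax[0],0])
im=cv2.imread('pics/w8.png').astype(int)
for sag in (0,.005,.01):
    for t in (-.0133,.02,.06,.08):
        P=g+ax*t+[0,0,.0006-sag*t/.12]; print(sag,t,w2p(cw,P+.03*la).round(1),w2p(cw,P-.03*la).round(1))
    for sg in(1,-1): print(' side far',w2p(c,g+ax*.1267+[0,0,-sag]+sg*.03*la).round(1))
for r in (5,40,80,120,160,200,220): 
    row=im[r]; m=(row.max(1)-row.min(1)<30)&(row.min(1)>120); idx=np.where(m[185:360])[0]+185; print(r,idx.min(),idx.max())
E
```

```text
grasp [0.43955897 0.04463899 0.18032724]
0 -0.0133 [205.2 307.9] [335.5 307.2]
0 0.02 [201.3 239.7] [339.  239.2]
0 0.06 [196.  146.8] [343.7 146.6]
0 0.08 [193.1  95.2] [346.3  95.1]
 side far [224.7 182.8]
 side far [234.3 169.5]
0.005 -0.0133 [205.  308.5] [335.8 307.9]
0.005 0.02 [201.7 239. ] [338.6 238.5]
0.005 0.06 [197.3 146.3] [342.5 146. ]
0.005 0.08 [194.9  95.6] [344.6  95.5]
 side far [224.9 184.2]
 side far [234.4 170.9]
0.01 -0.0133 [204.8 309.2] [336.  308.5]
0.01 0.02 [202.  238.3] [338.3 237.9]
0.01 0.06 [198.4 145.7] [341.3 145.5]
0.01 0.08 [196.5  95.9] [342.9  95.8]
 side far [225.1 185.6]
 side far [234.5 172.3]
5 187 346
40 190 345
80 192 344
120 195 343
160 198 342
200 201 342
220 203 341
```

View pics/s8c.png

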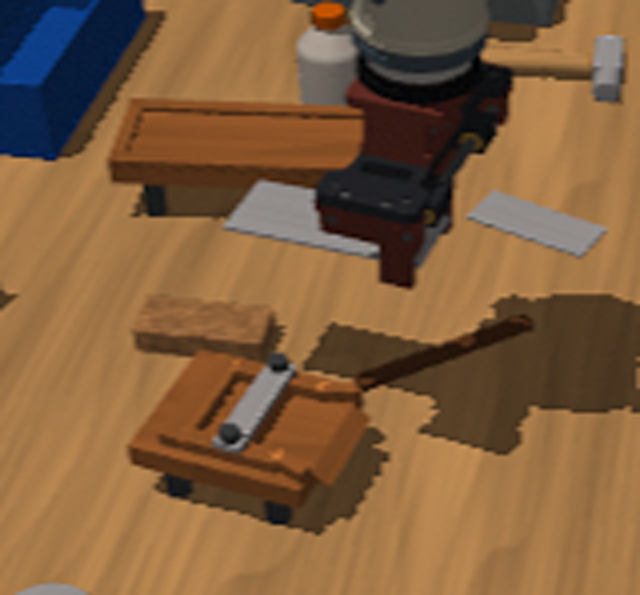

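>>> {"api": "servo_tool", "payload": {"deltas": "-15 20 0 0 1; -35 48 0 -0.5 1; -60 80 0 -0.5 1; -82 108 0 -0.5 1; -97 126 0 -0.5 1; -97 126 0 -0.5 1; -97 126 -20 -0.5 1; -97 126 -45 -0.5 1"}}

```text
clock: 14.32
eef_pos: [0.3435, 0.1696, 0.1149]
tool_rot: [-1.564, 0.019, 2.956]
contact_force: [1.0, -0.8, -3.3]
grip_width: 0.0586
```

>>> {"api": "servo_tool", "payload": {"deltas": "0 0 -15 0 1; 0 0 -25 0 1; 0 0 -30 0 1; 0 0 -30 0 1"}}

```text
clock: 14.82
eef_pos: [0.3437, 0.1696, 0.085]
tool_rot: [-1.564, 0.019, 2.956]
contact_force: [-0.5, 0.3, -1.7]
grip_width: 0.0585
```

```bash
python3 - <<'E'
from h import *
c,im,s=snap('wrist','w9'); print(repr(s['eef_pos']),repr(s['tool_rot']),s['contact_force'],s['torque'],s['grip_width'])
_,im,_=snap('side','s9')
cv2.imwrite('pics/s9c.png',cv2.resize(im[160:310,180:340],None,fx=4,fy=4,interpolation=cv2.INTER_CUBIC))
_,im,_=snap('top','t9')
cv2.imwrite('pics/t9c.png',cv2.resize(im[120:270,160:310],None,fx=4,fy=4,interpolation=cv2.INTER_CUBIC))
E
```

```text
array([0.34366911, 0.16958358, 0.08496478]) array([-1.56437556,  0.01937842,  2.95568505]) [-0.50908161  0.30647667 -1.66049264] [0.05076988 0.15742797 0.0020909 ] 0.05846559351239685
```

View pics/w9.png

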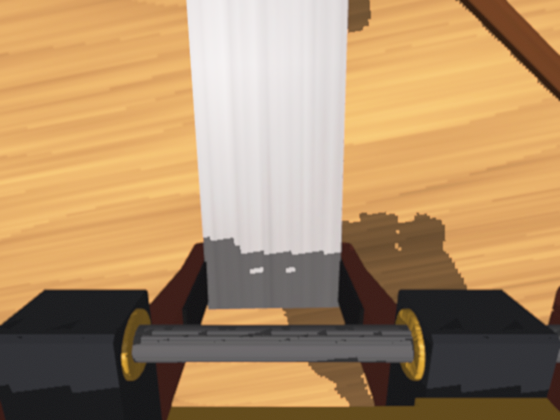

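View pics/s9c.png

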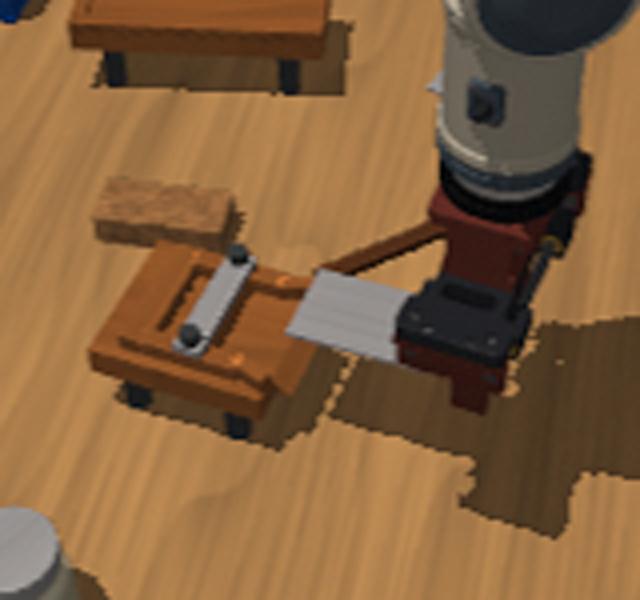

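View pics/t9c.png

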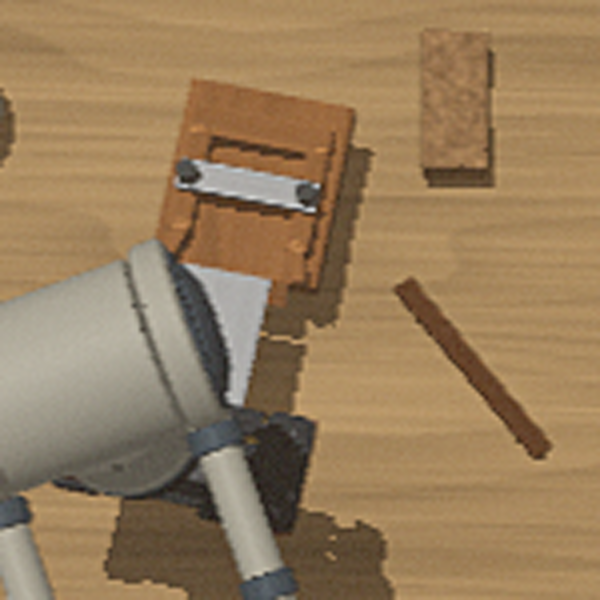

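```bash
cat > tri.py <<'E'
from h import *
def tri(d):
    A=[]
    for n,uv in d.items():
        m=viewer.camera_model(n);K=np.array([[m['fx'],0,m['cx']],[0,m['fy'],m['cy']],[0,0,1]]);P=K@m['camera_from_world'][:3]
        A+= [uv[0]*P[2]-P[0],uv[1]*P[2]-P[1]]
    v=np.linalg.svd(np.array(A))[2][-1]; return v[:3]/v[3]
def jig(P,o=(.477,.1474),y=-.17,z=.0594):
    d=P[:2]-o; return np.array([d[0]*np.cos(y)+d[1]*np.sin(y),-d[0]*np.sin(y)+d[1]*np.cos(y),P[2]-z]).round(4)
E
python3 - <<'E'
from tri import *
S=lambda x,y:(180+x/4,160+y/4); T=lambda x,y:(160+x/4,120+y/4)
for n,s,t in [('tipL',(287,332),(185,263)),('tipR',(322,269),(270,280)),('boltL',(190,333),(188,171)),('boltR',(238,254),(308,192)),('stopL',(158,330),(210,137)),('stopR',(202,262),(305,152))]:
    P=tri(dict(side=S(*s),top=T(*t))); print(n,P.round(4),jig(P))
E
```

```text
tipL [0.4721 0.1725 0.0943] [-0.0091  0.0239  0.0349]
tipR [0.4612 0.1178 0.0986] [-0.0106 -0.0319  0.0392]
boltL [0.5363 0.1755 0.0826] [0.0537 0.0377 0.0232]
boltR [0.5247 0.0978 0.08  ] [ 0.0554 -0.0408  0.0206]
stopL [0.5635 0.1644 0.0678] [0.0823 0.0314 0.0084]
stopR [0.5522 0.1015 0.0715] [ 0.0819 -0.0325  0.0121]
```

>>> {"api": "servo_tool", "payload": {"deltas": "0 1 -10 0.5 1; 0 1 -20 0.5 1; 0 1 -28 0.5 1; 0 1 -32 0.5 1; 0 1 -32 0.5 1"}}

```text
clock: 15.6
eef_pos: [0.3437, 0.1707, 0.0532]
tool_rot: [-1.565, 0.02, 2.965]
contact_force: [-1.0, -0.1, -2.0]
grip_width: 0.0589
```

```bash
python3 - <<'E'
from tri import *
s=get_state();print(s['eef_pos'],s['tool_rot'],s['contact_force'],s['torque']); print(jig(s['eef_pos']))
_,im,_=snap('side','s10')
a=cv2.resize(im[190:290,190:290],None,fx=4,fy=4,interpolation=cv2.INTER_CUBIC)
_,im,_=snap('top','t10')
b=cv2.resize(im[130:230,180:280],None,fx=4,fy=4,interpolation=cv2.INTER_CUBIC)
cv2.imwrite('pics/c10.png',np.hstack([a,b]))
E
```

```text
[0.34369264 0.17072361 0.05319931] [-1.5645907   0.01971197  2.96465771] [-1.03895497 -0.1491171  -1.98557416] [0.09188025 0.13254796 0.00513181]
[-0.1353  0.0004 -0.0062]
```

View pics/c10.png

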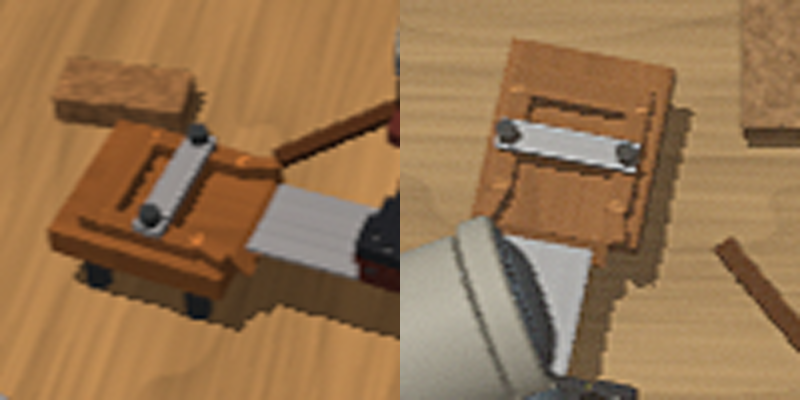

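>>> {"api": "servo_tool", "payload": {"deltas": "4 -0.7 0 0 1; 8 -1.4 0 0 1; 12 -2.1 0 0 1; 16 -2.7 0 0 1; 20 -3.4 0 0 1; 25 -4.3 0 0 1; 30 -5.1 0 0 1; 30 -5.1 0 0 1"}}

```text
clock: 16.7
eef_pos: [0.3743, 0.1657, 0.0538]
tool_rot: [-1.565, 0.02, 2.964]
contact_force: [-1.3, -0.1, -1.3]
grip_width: 0.0587
```

```bash
cat > look.py <<'E'
import sys
from tri import *
k=sys.argv[1]
s=get_state();print(s['eef_pos'],s['tool_rot'],s['contact_force'],s['torque'],s['grip_width']); print(jig(s['eef_pos']))
_,im,_=snap('side','s'+k)
a=cv2.resize(im[190:290,190:290],None,fx=4,fy=4,interpolation=cv2.INTER_CUBIC)
_,im,_=snap('top','t'+k)
b=cv2.resize(im[130:230,180:280],None,fx=4,fy=4,interpolation=cv2.INTER_CUBIC)
cv2.imwrite(f'pics/c{k}.png',np.hstack([a,b])); snap('wrist','w'+k)
E
python3 look.py 11
```

```text
[0.37429237 0.16565285 0.05380053] [-1.56504444  0.02043468  2.96431693] [-1.26373943 -0.07253431 -1.29796093] [0.0973687  0.19565351 0.01026203] 0.05872025443154368
[-0.1043  0.0006 -0.0056]
```

View pics/c11.png

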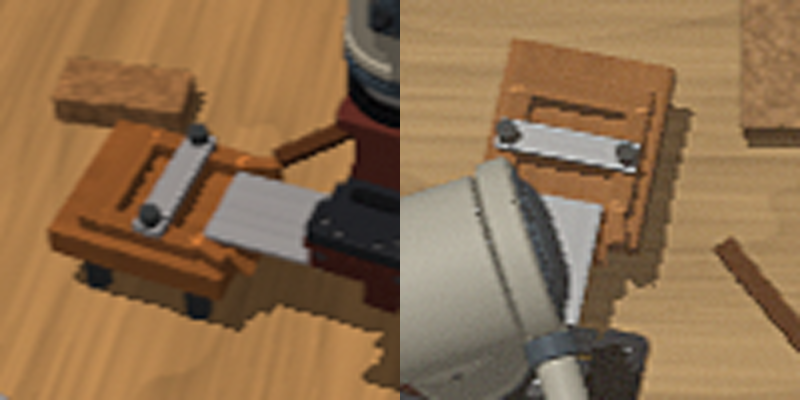

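View pics/w11.png

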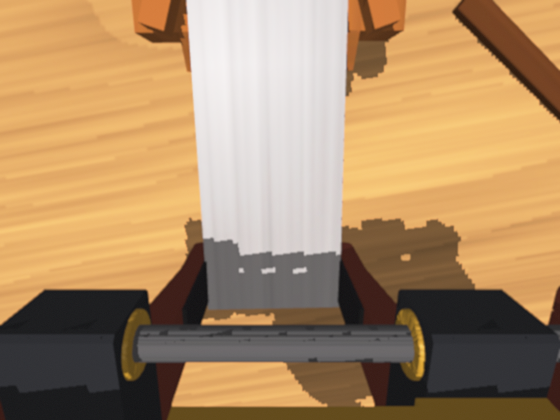

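>>> {"api": "servo_tool", "payload": {"deltas": "4 -0.7 0 0 1; 8 -1.4 0 0 1; 12 -2.1 0 0 1; 16 -2.8 0 0 1; 20 -3.5 0 0 1; 24 -4.2 0 0 1; 26 -4.5 0 0 1; 26 -4.5 0 0 1"}}

```text
clock: 17.85
eef_pos: [0.4, 0.1612, 0.0538]
tool_rot: [-1.565, 0.02, 2.965]
contact_force: [1.2, -0.3, -2.0]
grip_width: 0.0588
```

```bash
python3 look.py 12
```

```text
[0.40001184 0.16121384 0.05376962] [-1.56503206  0.02025411  2.96450503] [ 1.17654258 -0.26061969 -1.96908167] [0.01638031 0.14470649 0.02691715] 0.058809140686283304
[-0.0782  0.0006 -0.0056]
```

View pics/c12.png

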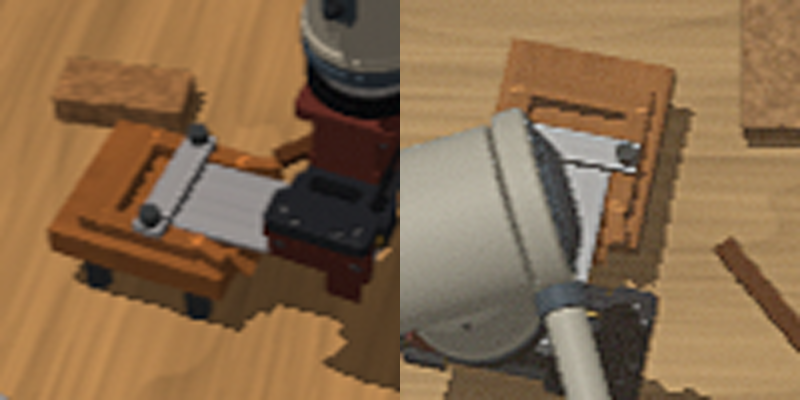

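View pics/w12.png

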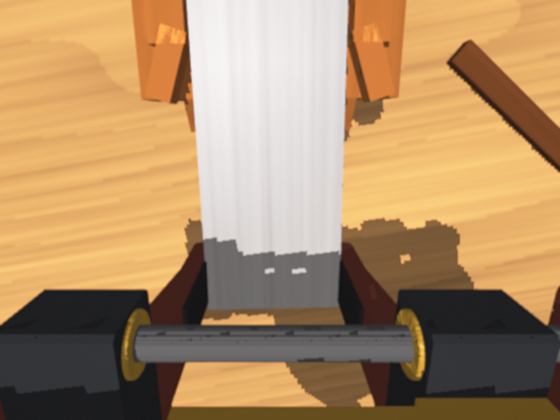

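>>> {"api": "servo_tool", "payload": {"deltas": "4 -0.7 0 0 1; 8 -1.4 0 0 1; 12 -2.1 0 0 1; 16 -2.8 0 0 1; 20 -3.5 0 0 1; 24 -4.2 0 0 1; 28 -4.8 0 0 1; 28 -4.8 0 0 1"}}

```text
clock: 19.0
eef_pos: [0.4281, 0.1564, 0.0538]
tool_rot: [-1.565, 0.02, 2.964]
contact_force: [0.5, 0.6, -2.1]
grip_width: 0.0587
```

```bash
python3 look.py 13
```

```text
[0.42807527 0.15641786 0.05377902] [-1.56510204  0.02026212  2.96446111] [ 0.53285306  0.62097934 -2.06765473] [ 0.05572472  0.18953939 -0.04066631] 0.058687946750424026
[-0.0497  0.0006 -0.0056]
```

View pics/c13.png

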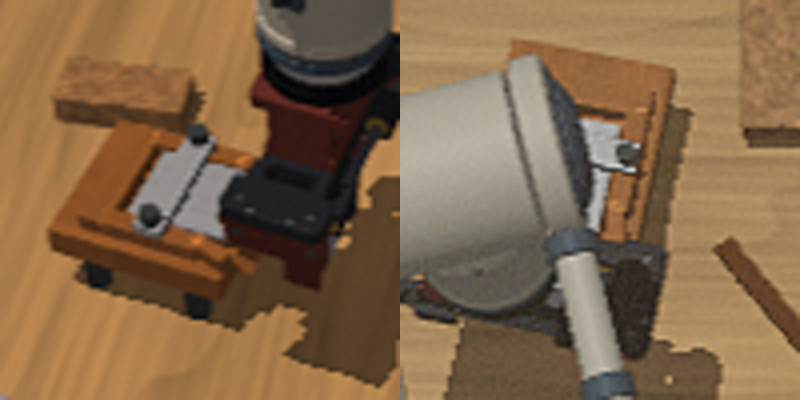

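View pics/w13.png

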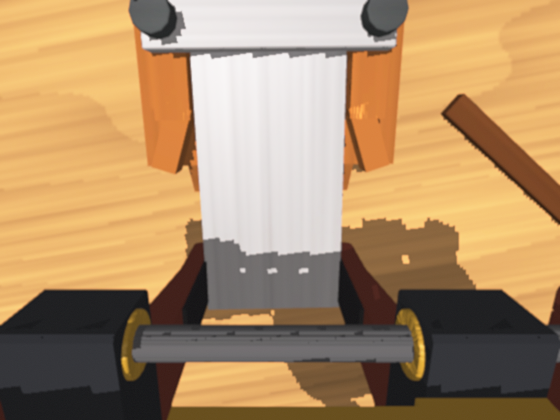

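>>> {"api": "servo_tool", "payload": {"deltas": "0 0 -1.5 0 1; 0 0 -3 0 1; 0 0 -4.5 0 1; 0 0 -6 0 1; 0 0 -7 0 1; 0 0 -7 0 1"}}

```text
clock: 19.9
eef_pos: [0.4277, 0.1565, 0.0466]
tool_rot: [-1.565, 0.02, 2.965]
contact_force: [-1.4, -0.1, -3.0]
grip_width: 0.0588
```

>>> {"api": "servo_tool", "payload": {"deltas": "0 0 -1 0 1; 0 0 -2 0 1; 0 0 -2 0 1"}}

```text
clock: 20.27
eef_pos: [0.4278, 0.1565, 0.0446]
tool_rot: [-1.565, 0.02, 2.965]
contact_force: [0.2, -0.0, -1.0]
grip_width: 0.0583
```

>>> {"api": "servo_tool", "payload": {"deltas": "0 0 -1 0 1; 0 0 -2 0 1; 0 0 -2 0 1"}}

```text
clock: 20.65
eef_pos: [0.4279, 0.1565, 0.043]
tool_rot: [-1.565, 0.021, 2.965]
contact_force: [-0.2, 1.3, 0.8]
grip_width: 0.0591
```

```bash
python3 look.py 14
```

```text
[0.42790963 0.15652226 0.0429666 ] [-1.56523642  0.02054197  2.96470998] [-0.1952863   1.25504581  0.76965888] [ 0.04165828  0.1163373  -0.0120376 ] 0.05909077462228542
[-0.0499  0.0007 -0.0164]
```

View pics/c14.png

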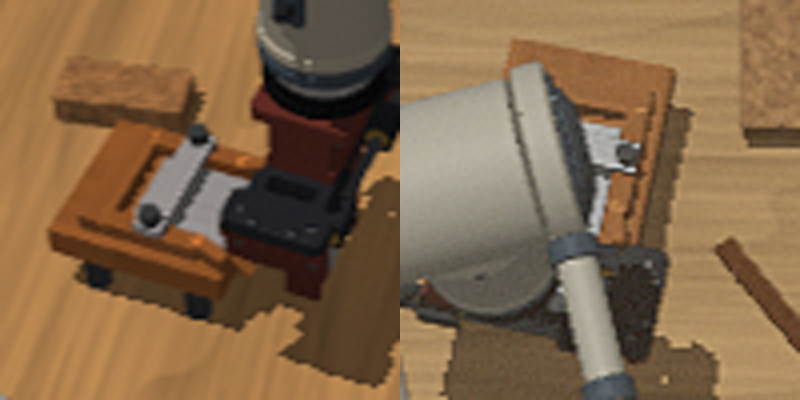

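View pics/w14.png

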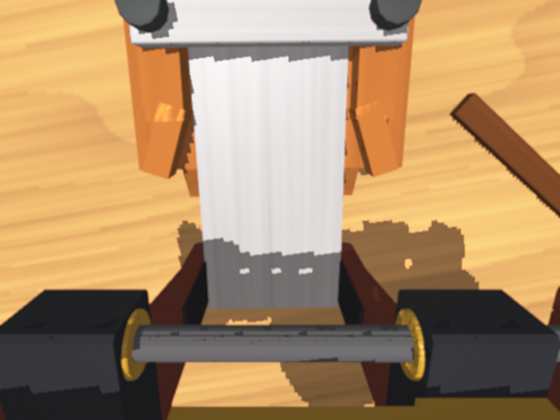

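>>> {"api": "servo_tool", "payload": {"deltas": "1.5 -0.25 0 0 1; 3 -0.5 0 0 1; 4.5 -0.75 0 0 1; 6 -1 0 0 1; 6 -1 0 0 1"}}

```text
clock: 21.42
eef_pos: [0.4342, 0.1555, 0.043]
tool_rot: [-1.565, 0.021, 2.965]
contact_force: [-0.7, 0.4, 1.5]
grip_width: 0.0591
```

>>> {"api": "servo_tool", "payload": {"deltas": "0.5 -0.1 0 0 1; 1 -0.2 0 0 1; 1.5 -0.3 0 0 1; 1.5 -0.3 0 0 1"}}

```text
clock: 21.92
eef_pos: [0.4357, 0.1552, 0.043]
tool_rot: [-1.565, 0.021, 2.965]
contact_force: [-1.8, -0.8, 1.5]
grip_width: 0.0587
```

>>> {"api": "servo_tool", "payload": {"deltas": "0.5 -0.1 0 0 1; 1 -0.2 0 0 1; 1 -0.2 0 0 1"}}

```text
clock: 22.3
eef_pos: [0.4365, 0.1551, 0.043]
tool_rot: [-1.565, 0.021, 2.965]
contact_force: [-3.2, 0.5, 2.4]
grip_width: 0.059
```

>>> {"api": "servo_tool", "payload": {"deltas": "0.5 -0.1 0 0 1; 1 -0.2 0 0 1; 1 -0.2 0 0 1"}}

```text
clock: 22.68
eef_pos: [0.4366, 0.1551, 0.0429]
tool_rot: [-1.565, 0.018, 2.965]
contact_force: [-7.5, 1.3, 3.8]
grip_width: 0.0587
```

>>> {"api": "servo_tool", "payload": {"deltas": "0.3 0 0 0 0.4; 0 0 0 0 0.3; 0 0 0 0 0.2; 0 0 0 0 0; 0 0 0 0 0; 0 0 0 0 0"}}

```text
clock: 23.42
eef_pos: [0.4367, 0.155, 0.0429]
tool_rot: [-1.565, 0.018, 2.965]
contact_force: [-0.0, 0.2, 0.5]
grip_width: 0.0878
```

```bash
python3 look.py 15
```

```text
[0.43666227 0.15501893 0.04286211] [-1.56522743  0.01826467  2.96465528] [-0.04669463  0.15206858  0.51869614] [ 0.07747021  0.0160454  -0.01203256] 0.08783399094826073
[-0.041   0.0007 -0.0165]
```

View pics/c15.png

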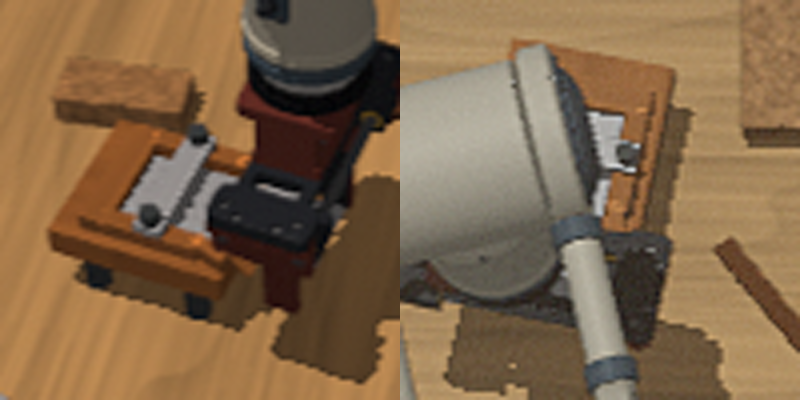

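View pics/w15.png

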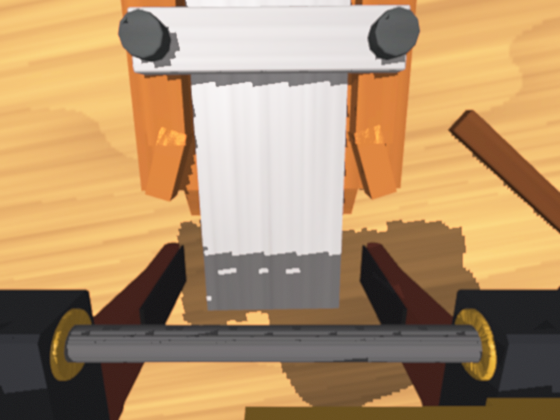

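>>> {"api": "servo_tool", "payload": {"deltas": "0 0 20 0 0; 0 0 50 0 0; 0 0 80 0 0; 0 0 105 0 0; 10 0 110 0 0; 20 0 110 0 0; 20 0 110 0 0"}}

```text
clock: 24.45
eef_pos: [0.4567, 0.1548, 0.151]
tool_rot: [-1.564, 0.015, 2.964]
contact_force: [0.4, -0.4, 0.2]
grip_width: 0.0877
```

```bash
python3 look.py 16; python3 -c "
import cv2
im=cv2.imread('pics/w16.png'); cv2.imwrite('pics/w16c.png',cv2.resize(im[0:240,170:380],None,fx=3.5,fy=2.5,interpolation=cv2.INTER_CUBIC))"
```

```text
[0.45671332 0.15476969 0.1509827 ] [-1.56387803  0.0154981   2.96427317] [ 0.40908203 -0.35867535  0.21643536] [ 0.07468778  0.0322159  -0.03206051] 0.08774362055818218
[-0.0212  0.0038  0.0916]
```

View pics/w16.png

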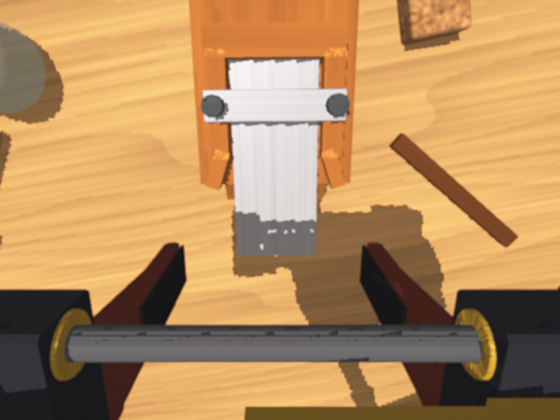

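View pics/w16c.png

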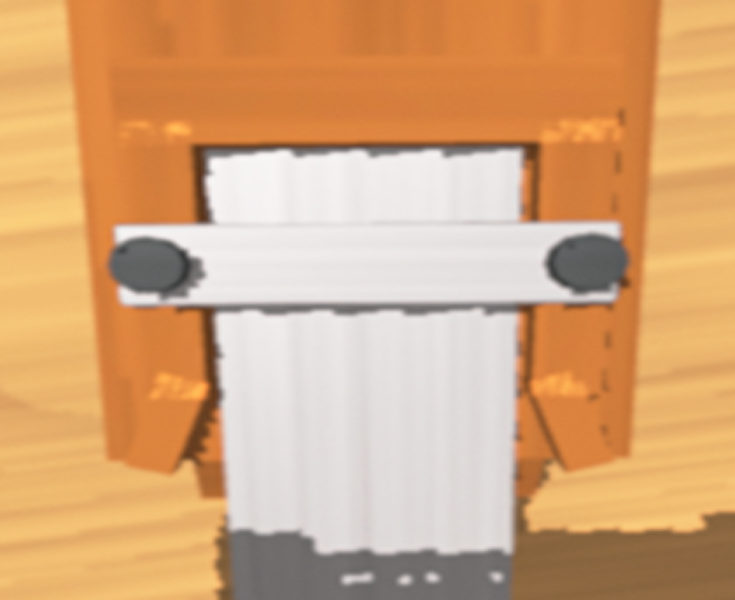

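View pics/c16.png

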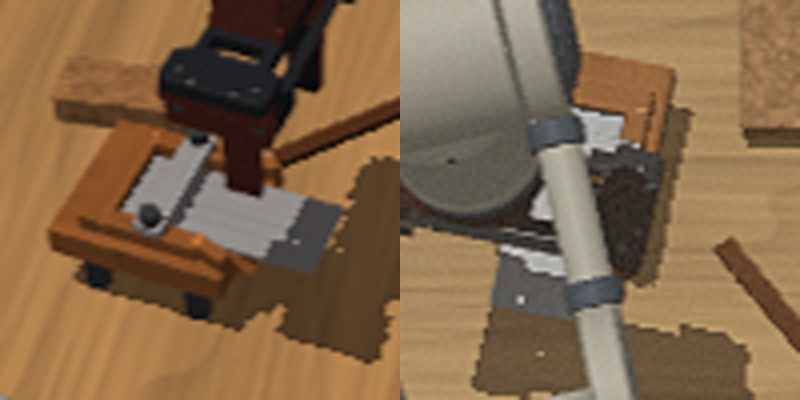

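```bash
python3 - <<'E'
from tri import *
s=get_state(); c=cam('wrist',s)
def px(P): # jig->world->pixel
    y=-.17; return w2p(c,np.array([.477+np.cos(y)*P[0]-np.sin(y)*P[1],.1474+np.sin(y)*P[0]+np.cos(y)*P[1],.0594+P[2]])).round(1)
for u in [(235,256),(315.5,255),(228.5,61),(319,60)]: print(u,jig(p2w(c,u,.0624)))
for P in [(.055,.039,.03),(.055,-.039,.03),(0,.037,0),(0,-.037,0),(.085,.032,.012),(.085,-.032,.012),(.085,.032,0)]: print(P,px(P))
E
```

```text
(235, 256) [-0.0561  0.0316  0.003 ]
(315.5, 255) [-0.0559 -0.0307  0.003 ]
(228.5, 61) [0.0844 0.0309 0.003 ]
(319, 60) [ 0.0846 -0.0297  0.003 ]
(0.055, 0.039, 0.03) [212.3 106.3]
(0.055, -0.039, 0.03) [338.7 105.2]
(0, 0.037, 0) [225.3 184.1]
(0, -0.037, 0) [325.3 183.2]
(0.085, 0.032, 0.012) [225.1  58. ]
(0.085, -0.032, 0.012) [324.5  57.3]
(0.085, 0.032, 0) [227.3  60.6]
```

```bash
python3 - <<'E'
from workcell import ticket, get_state
print(get_state()['clock'],get_state()['contact_force']); print(ticket.job_done())
E
```

```text
24.6 [ 0.17292693 -0.1974087   0.34285853]
the job is handed in; nothing more can be done
None
```

The blade is home in the jig under the bridge and let go. I handed the job in at 24.6 s with the arm clear of everything.

- **Slide:** I pressed on the blade's centre and dragged it out until about 38 mm overhung the tray's front edge. The wrist force while pressing read 5–8 N, a little under the suggested 8–12 N, but the blade followed the finger.
- **Pick-up:** I gripped it across its width at the overhanging end. It hung 3–8 mm lower at the far end; the camera views disagreed on how much.
- **Insertion:** I slid it under the bridge, lowered it until its weight came off the gripper, and pushed until it stopped at about 7.5 N. Then I opened the gripper and lifted straight up.

Checks on the last wrist picture, in the jig's frame:

| Check | Measured | Required |
|---|---|---|
| Inner end | 84.5 mm in (about 0.5 mm short of the 85 mm stop) | within 2.5 mm of the stop |
| Blade centre, x | about 14–15 mm | 12.5–19 mm |
| Blade centre, y | about 0.5 mm | within ±4 mm |
| Angle to the jig | under 0.01 rad | under 0.08 rad |

The camera calibration is only good to about 2 mm. I judged the flatness from the pictures and the unloaded wrist force, and did not measure it. In the views I had, the sanding block, pencil and glue bottle were where they started. I did not check the brush, mallet and screw jar at the end.

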